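Vent the misting rack and open the green bottle

TASK

First press the red spring pedal of the misting rack fully down to its stop for about a second to vent the bottles. Then unscrew the cap of the green bottle - nobody knows whether its thread is right- or left-handed, so try both ways - lift it off, and finish while still holding it with the gripper about 8 cm straight above where it sat. Leave the white bottle closed and everything else where it stands.

Things in the scene. Friction and masses are not known exactly. Their poses are not given: they have to be found in the camera images.
- rack: Aluminium base plate 170 x 450 x 20 mm, bolted to the bench; two bottles stand on it, side by side 140 mm apart along its y axis, and a pedal at its -y end. Origin: underside, on the bench, near the plate's middle. z up; its x axis points away from the robot, square to the row (turned up to 0.3 rad). Closed caps' x lie along it.
- pedal (a joint): Angle of the red-padded hinged foot-type pedal, rad: 0 up (rest), 0.28 fully down on its stop. Its spring needs about 4 N at the pad to start and 13 N at the stop, and lifts it again.
- pedal_pad (a point): Centre of the top of the red pad (75 x 74 mm, facing up) on the pedal; it moves with the pedal. The hinge runs along the rack's y axis, 85 mm further along the rack's +x and 31 mm lower than this point at rest; pressed to the stop this point sinks by 25 mm. It rests about 86 mm above the bench. The nearest bottle is 170 mm off along the rack's +y.
- green_bottle: Green pressure bottle, 90 mm wide, 120 mm tall, fixed upright on the rack (either place). Origin: centre of its underside, 20 mm above the bench. Steep quick thread of unseen hand: turned the wrong way the cap stops hard after 3 to 12 deg; turned the right way (counterclockwise from above or clockwise) it turns freely, and 55 to 115 deg from the start it lifts straight off (aim for 80).
- green_cap_center (a point): Centre of the round ribbed grip of the green bottle's black cap (orange line on top along its x): grip 51 mm across, 23 mm tall (11.5 mm above and below this point); below it a 47 mm wide skirt ends 34.5 mm below this point, on the bottle's collar. Loose, about 70 g, axis vertical. Seated, this point is 154.5 mm above the bottle's origin, on its axis. Thread: see green_bottle.
- white_bottle: The same bottle in white, with the same kind of cap, in the rack's other place; leave it alone. Origin: centre of its underside.
- white_cap_center (a point): Centre of the grip of the white bottle's black cap (same sizes); leave it on.
- nozzle_center (a point): Small loose brass nozzle, diameter 22 mm, 36 mm tall, standing on the rack's plate between pedal and bottles, on the robot's side; centre. Leave it.
- ribbon: Loose red ribbon roll, diameter 64 mm, 28 mm tall, flat on the bench at the left (+y) of the rack; centre of its underside. Leave it.
- mug: Loose white mug, diameter 76 mm, 90 mm tall, at the right of the rack; centre of its underside. Leave it.
- feed_jar: Loose amber jar, diameter 72 mm, 110 mm tall, at the right of the rack; centre of its underside. Leave it.
- screwdriver: Loose screwdriver lying on the bench at the left of the rack. Leave it.
- pot: Loose terracotta pot with two handles, diameter 110 mm, 100 mm tall, at the far right; centre of its underside. Leave it.
- foam: Loose green block 110 x 75 x 70 mm at the far left; centre of its underside. Leave it.
Mind the look-alikes: they are no part of the job. What is shaped like the part that bears green_cap_center but blue or brown is not meant.

How it is judged:
By the outcome, as a careful person would: the job done as asked, in the order asked, and still so for the second after the job is handed in, while the arm keeps its last pose, push and grip.
It also fails if it takes over 64 s, if anything falls off the work surface, if the arm or the gripper's body presses on something with over 40 N, if the wrist force passes 120 N, or if a joint passes its speed limit or range.

ROBOT

A 6-joint arm with a two-finger parallel gripper is mounted at the origin on the work surface. World frame = base frame: x ahead of the robot, y to its left, z up, the work surface at z = 0. Lengths are in m, angles in degrees, forces in N, time in s.
With the tool pointing down it reaches from about 0.3 to 0.75 m from the base axis. Payload 8.5 kg.
Tool frame: the origin (TCP) lies at the very end of the fingers, on their centre line; the grasp point (between the pads) lies 19 mm behind it (env.grip_depth is the z of the grasp point in the tool frame, in m); z points along the fingers, y is the direction in which the jaws open and shut (so a half turn about z gives the same grasp; the last joint's range is limited). The gripper opens to 85 mm and grips with 20 to 120 N. Pads are 22 mm wide; open, the fingers measure 114 mm over their backs; the gripper's body (76 mm by 85 mm) begins 54 mm behind the grasp point. The pads swing forward as they close: fully open they stand 13 mm farther back than shut.
Start: joints at [61.117, 21.807, 74.336, -0, 83.858, -12.336], TCP at [0.157, 0.527, 0.199] pointing down, gripper open.
Joint ranges: [-178.18, 178.18], [-50.72, 133.34], [12.68, 142.11], [-81.47, 261.47], [9.98, 163.14], [-165.26, 165.26]. Speed limits (degrees/s): [136.94, 136.94, 180, 180, 180, 180].

INTERFACE

Orientations are given as a 3x3 rotation matrix whose columns are the frame's x, y, z axes.
In Python, from rig import env gives the robot as it stands.
- The arm moves only by the tool apply_moves, never from a script. Its argument "plan" is a list of rows, each an object of numbers: "tx", "ty", "tz": the shift along the world's x, y, z in mm; "rx", "ry", "rz": the turn, a rotation vector about the world's x, y, z in rad; "jaw": the opening, from -1 (shut) to 1 (fully open). A call has 1 to 12 rows; each row is the pose to reach, as a shift and turn from the pose measured when the call began; what a row does not reach only later rows make up. A row lasts 1/10 s, in which the tool goes at most 50 mm and 8.59 degrees, less where a joint would pass 70% of its speed; a pose out of reach is approached as far as the arm can. A call with a gripper value outside its range is refused whole. The fingers move at their own pace and stop on an object; "grip_force" is the grip in N (left out, the last holds). Time passes only in rows, so rows that repeat a pose let the fingers close. It gives the time, the measured TCP pose, the force and the opening at its end, in the units of the state.
- env.observe(): the state, without advancing time (a new reading comes with each control period).
- env.get_image(name): name is "scene" or "top"; returns a dict with "image" (480x640x3 uint8, red, green, blue), "intrinsics" (3x3 intrinsics, pixels), "world_from_camera" (4x4, takes a point from camera to world coordinates). Camera axes: x right, y up, looking along -z (the intrinsics and any distortion apply to the point x, -y, -z); pixel columns grow to the right and rows downward; lengths in m; the calibration is good to about 2 mm. A picture is of the moment at which its call begins. There is no depth.
- env.close_job(): hands the job in, once; it reports no verdict.
The state is a dict: "time_s": time; "q": joint angles; "qvel": joint speeds; "joint_efforts": joint torques, N m; "position": TCP position; "tool_rot": TCP orientation; "ft_force": force on the tool from outside, world axes, zero at the start; "wrist_torque": the same for the moment, N m; "grip_width": finger opening in m.
Only numpy, scipy, OpenCV 4.12 (cv2) and the standard library are available. Lean on these libraries where they do the work, as an engineer would, in place of code of your own. Each camera call takes 0.05 s, during which the arm holds its last target.

## Working session

There is one attempt and no reset: what is moved stays moved. The work goes in short steps, Python scripts to look and compute and a tool call to move; the robot and the scene stay as the last step left them, time stands still between calls to the robot, and variables do not carry over. Pictures are saved under pics/ and viewed, and the job is handed in when it is done.

Besides the shell and the picture viewer there is one more tool, called as name(argument=value, ...), one argument or row to a line, values as JSON. apply_moves: Moves the arm, as the interface text tells. Its arguments: {"type":"object","properties":{"plan":{"type":"array","items":{"type":"object","properties":{"tx":{"type":"number"},"ty":{"type":"number"},"tz":{"type":"number"},"rx":{"type":"number"},"ry":{"type":"number"},"rz":{"type":"number"},"jaw":{"type":"number"}}}},"grip_force":{"type":"number"}},"required":["plan"]}

```bash
mkdir -p pics; ls; python3 - <<'E'
from rig import env
import cv2,numpy as np
s=env.observe();print({k:np.round(v,3).tolist() for k,v in s.items()});print(env.grip_depth)
for n in("scene","top"):
    d=env.get_image(n);cv2.imwrite(f"pics/{n}0.png",d["image"][:,:,::-1])
    np.savez(f"{n}0.npz",**{k:np.array(v) for k,v in d.items()})
    print(n,d.keys(),d["intrinsics"],np.round(d["world_from_camera"],3))
E
```

```text
pics
{'time_s': 0.0, 'q': [61.117, 21.842, 74.386, 0.002, 83.856, -12.334], 'qvel': [-0.003, -0.005, -0.059, 0.004, 0.097, 0.03], 'joint_efforts': [-0.001, -44.847, -23.128, -0.0, 0.005, -0.0], 'position': [0.156, 0.527, 0.198], 'tool_rot': [[-0.959, 0.285, -0.001], [0.285, 0.959, -0.001], [0.0, -0.001, -1.0]], 'ft_force': [-0.344, 0.303, 0.332], 'wrist_torque': [-0.041, 0.034, -0.036], 'grip_width': 0.086}
-0.0187
scene dict_keys(['image', 'intrinsics', 'world_from_camera']) [[462.27782544   0.         324.26609641]
 [  0.         462.27782544 239.86516493]
 [  0.           0.           1.        ]] [[ 0.019 -0.782  0.623  1.343]
 [ 1.     0.005 -0.025 -0.009]
 [ 0.016  0.623  0.782  1.111]
 [ 0.     0.     0.     1.   ]]
top dict_keys(['image', 'intrinsics', 'world_from_camera']) [[517.94957325   0.         317.30624224]
 [  0.         517.94957325 240.81126619]
 [  0.           0.           1.        ]] [[-0.11   0.968 -0.225  0.307]
 [-0.994 -0.108  0.021  0.023]
 [-0.004  0.226  0.974  1.285]
 [ 0.     0.     0.     1.   ]]
```

View pics/scene0.png

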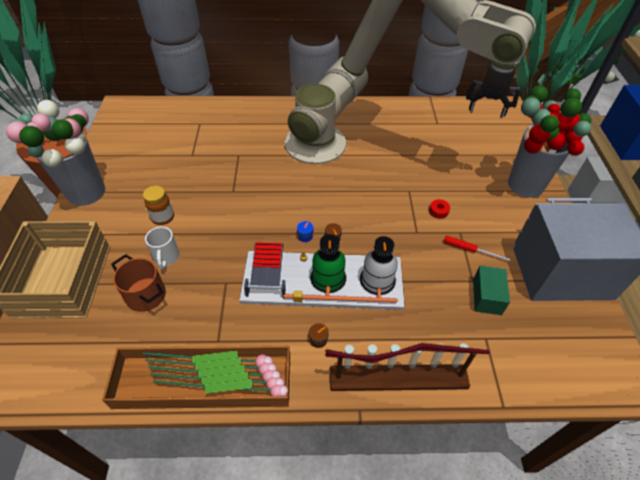

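View pics/top0.png

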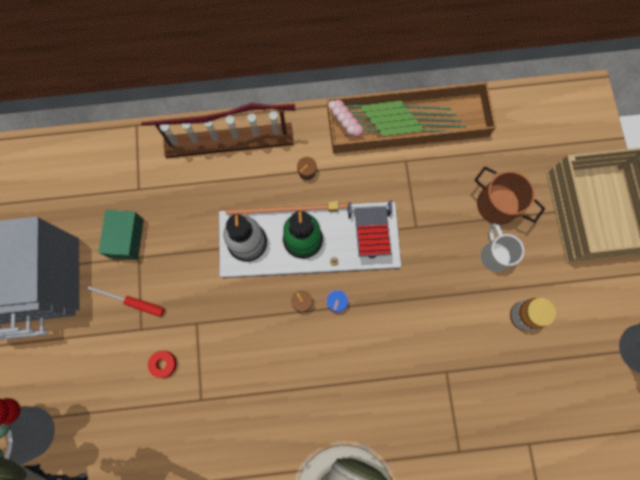

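The scene view shows the rack with the red pad at about (267,257), the green bottle's cap at (329,243) and the white bottle's cap at (383,246). In the top view the pad is at (373,239), the green cap at (300,222) and the white cap at (238,226). Next I'll measure these with colour masks.

```bash
cat > h.py <<'E'
import numpy as np,cv2
def load(n):
    d=np.load(n);return d["image"],d["intrinsics"],d["world_from_camera"]
def ray(K,T,u,v):
    p=np.linalg.inv(K)@np.array([u,v,1.]);d=T[:3,:3]@np.array([p[0],-p[1],-p[2]]);return T[:3,3],d
def plane(K,T,u,v,z):
    o,d=ray(K,T,u,v);return o+d*(z-o[2])/d[2]
def proj(K,T,P):
    c=np.linalg.inv(T)@np.append(P,1);q=K@np.array([c[0],-c[1],-c[2]]);return q[:2]/q[2]
def tri(a,b):
    A=np.zeros((3,3));y=np.zeros(3)
    for o,d in(a,b):
        d=d/np.linalg.norm(d);M=np.eye(3)-np.outer(d,d);A+=M;y+=M@o
    return np.linalg.solve(A,y)
E
python3 - <<'E'
from h import *
boxes={"scene":(230,210,190,110),"top":(205,180,210,110)}
for n in boxes:
    im,K,T=load(n+"0.npz");x,y,w,h=boxes[n]
    c=im[y:y+h,x:x+w];cv2.imwrite(f"pics/{n}_z0.png",cv2.resize(c,None,fx=3.8,fy=3.8,interpolation=cv2.INTER_CUBIC)[:,:,::-1])
    hsv=cv2.cvtColor(im,cv2.COLOR_RGB2HSV);m=np.zeros(im.shape[:2],bool);m[y:y+h,x:x+w]=1
    H,S,V=cv2.split(hsv)
    masks={"red":((H<5)|(H>175))&(S>180)&(V>90)&m,"orange":(H>=6)&(H<18)&(S>170)&(V>150)&m,"green":(H>45)&(H<85)&(S>120)&m,"dark":(V<45)&m,"plate":(S<30)&(V>170)&m}
    for k,mm in masks.items():
        nn,l,st,ce=cv2.connectedComponentsWithStats(mm.astype(np.uint8))
        for i in range(1,nn):
            if st[i,4]>12: print(n,k,st[i],ce[i].round(1),plane(K,T,*ce[i],{"red":.086,"orange":.186,"dark":.175}.get(k,.1)).round(4))
E
```

```text
scene red [253 242  29  26 642] [267.3 254.6] [ 0.5779 -0.1339  0.086 ]
scene orange [256 241  26   2  26] [268.5 241.7] [ 0.6119 -0.1211  0.186 ]
scene orange [302 287  95  15 255] [349.9 297.2] [0.7779 0.0774 0.186 ]
scene orange [284 295  10   3  18] [288.2 295.7] [ 0.7724 -0.0663  0.186 ]
scene green [312 251  33  40 959] [328.  271.8] [0.6464 0.0314 0.1   ]
scene dark [318 234  22  27 418] [329. 248.] [0.6245 0.0328 0.175 ]
scene dark [371 237  23  26 396] [382.6 250. ] [0.632  0.1695 0.175 ]
scene dark [311 272  15  20  70] [315.7 282.4] [ 0.7289 -0.002   0.175 ]
scene dark [360 272  17  22  50] [364.3 283.1] [0.7318 0.1154 0.175 ]
scene dark [331 275  14  17  45] [339.5 284.4] [0.735  0.0553 0.175 ]
scene dark [382 280  13  14  23] [389.7 287.5] [0.7451 0.1753 0.175 ]
scene dark [245 288   4   7  19] [246.6 290.6] [ 0.7506 -0.1661  0.175 ]
scene plate [240 251  53  51 525] [257.7 286.6] [ 0.6913 -0.1512  0.1   ]
scene plate [ 280  253   45   42 1107] [297.1 273.6] [ 0.6518 -0.0503  0.1   ]
scene plate [330 255  46  42 764] [352.9 277.8] [0.6663 0.0964 0.1   ]
scene plate [303 257 101  50 591] [378.3 293.3] [0.7144 0.159  0.1   ]
scene plate [381 263  11   4  19] [386.5 265.1] [0.6258 0.1892 0.1   ]
top red [359 227  30  27 631] [373.4 240. ] [ 0.5716 -0.1362  0.086 ]
top green [284 218  37  38 686] [302.7 241. ] [0.5846 0.031  0.1   ]
top dark [290 214  23  25 308] [301.3 227.6] [0.5979 0.0303 0.175 ]
top dark [228 217  24  25 302] [239.8 230.4] [0.6066 0.1663 0.175 ]
top dark [313 238   9  16  28] [317.8 246.5] [ 0.5511 -0.0012  0.175 ]
top plate [352 202  35   5 105] [369.4 204.3] [ 0.6564 -0.1368  0.1   ]
top plate [ 219  202  182   74 5111] [305.9 246.5] [0.5706 0.0248 0.1   ]
```

```bash
true
```

```text
(no output)
```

View pics/scene_z0.png

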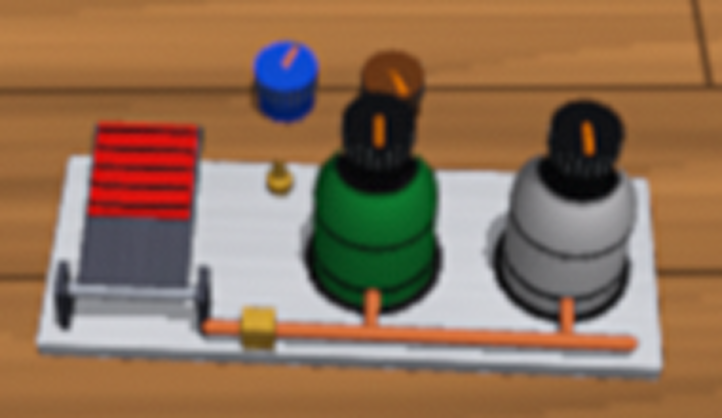

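View pics/top_z0.png

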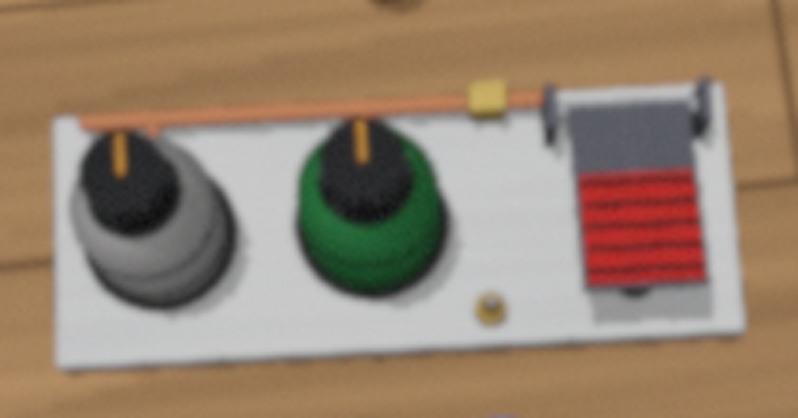

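```bash
python3 - <<'E'
from h import *
boxes={"scene":[(318,233,22,18),(371,236,24,18)],"top":[(288,212,26,22),(226,215,27,22)]}
C={}
for n in boxes:
    im,K,T=load(n+"0.npz")
    for k,(x,y,w,h) in enumerate(boxes[n]):
        c=im[y:y+h,x:x+w].astype(float);wt=np.clip(c[:,:,0]-c[:,:,2]-60,0,None)*(c[:,:,0]>1.6*c[:,:,1])*1.
        g=np.mgrid[y:y+h,x:x+w];v,u=(g[0]*wt).sum()/wt.sum(),(g[1]*wt).sum()/wt.sum()
        C[n,k]=ray(K,T,u,v);print(n,k,u,v,wt.sum(),plane(K,T,u,v,.186))
        # line direction
        du,dv=g[1]-u,g[0]-v;cov=np.array([[(wt*du*du).sum(),(wt*du*dv).sum()],[0,(wt*dv*dv).sum()]])/wt.sum();cov[1,0]=cov[0,1]
        e,V=np.linalg.eigh(cov);d=V[:,1]*np.sqrt(e[1])
        a=plane(K,T,u+d[0],v+d[1],.186)-plane(K,T,u-d[0],v-d[1],.186);print(" dir",np.degrees(np.arctan2(a[1],a[0])),"len",np.linalg.norm(a)*np.sqrt(3))
for k in(0,1):print("tri",k,tri(C["scene",k],C["top",k]))
# pad, plate
R={}
for n in boxes:
    im,K,T=load(n+"0.npz");H,S,V=cv2.split(cv2.cvtColor(im,cv2.COLOR_RGB2HSV))
    x,y,w,h={"scene":(230,230,75,80),"top":(340,200,70,80)}[n]
    m=np.zeros(im.shape[:2],np.uint8);m[y:y+h,x:x+w]=((((H<8)|(H>172))&(S>150)&(V>60)))[y:y+h,x:x+w]
    m=cv2.morphologyEx(m,cv2.MORPH_CLOSE,np.ones((5,5)))
    cs=max(cv2.findContours(m,cv2.RETR_EXTERNAL,cv2.CHAIN_APPROX_NONE)[0],key=cv2.contourArea)
    M=cv2.moments(cs);u,v=M["m10"]/M["m00"],M["m01"]/M["m00"];R[n]=ray(K,T,u,v)
    P=np.array([plane(K,T,*p,.086)[:2] for p in cs[:,0].astype(float)],np.float32)
    print(n,u,v,plane(K,T,u,v,.086),cv2.minAreaRect(P))
    m=((S<40)&(V>150)).astype(np.uint8);x,y,w,h={"scene":(230,240,190,75),"top":(205,195,210,90)}[n];mm=np.zeros_like(m);mm[y:y+h,x:x+w]=m[y:y+h,x:x+w]
    if n=="top":
        mm=cv2.morphologyEx(mm,cv2.MORPH_OPEN,np.ones((3,3)))
    pts=np.argwhere(mm)[:,::-1].astype(float);P=np.array([plane(K,T,*p,.02)[:2] for p in pts],np.float32);print(" plate",cv2.minAreaRect(P))
print(tri(R["scene"],R["top"]))
E
```

```text
scene 0 331.2502206531333 240.50220653133275 2266.0 [0.60889414 0.03875098 0.186     ]
 dir -24.214848264303985 len 0.06470927841198626
scene 1 384.3524945770065 246.05151843817788 1844.0 [0.62774308 0.17310306 0.186     ]
 dir -0.03644484199495032 len 0.023579818068705034
top 0 nan nan 0.0 [nan nan nan]
 dir nan len nan
top 1 nan nan 0.0 [nan nan nan]
 dir nan len nan
tri 0 [nan nan nan]
tri 1 [nan nan nan]
scene 267.3464947622885 254.28579102874022 [ 0.57694182 -0.13396291  0.086     ] ((0.5767581462860107, -0.1345416158437729), (0.07532502710819244, 0.08605916053056717), 89.54944610595703)
 plate ((0.6113243103027344, 0.0186786949634552), (0.4488373100757599, 0.17062236368656158), 86.84710693359375)
top 373.30642750373687 239.47640401452057 [ 0.57299726 -0.13618902  0.086     ] ((0.5731911659240723, -0.1361834555864334), (0.07141349464654922, 0.06884916871786118), 86.72026062011719)
 plate ((0.6089054346084595, 0.016449928283691406), (0.4503495395183563, 0.16954274475574493), 86.82890319824219)
[ 0.57385537 -0.13558078  0.08203277]<stdin>:8: RuntimeWarning: invalid value encountered in scalar divide
<stdin>:11: RuntimeWarning: invalid value encountered in divide
```

```bash
python3 - <<'E'
from h import *
im,K,T=load("scene0.npz");im2,K2,T2=load("top0.npz")
for n,a,b in(("g",(329.3,243.9),(299.9,217.0)),("w",(384.4,246.1),(236.4,220.4))):
    print(n,plane(K,T,*a,.186),plane(K2,T2,*b,.186),tri(ray(K,T,*a),ray(K2,T2,*b)))
# overlay of cap top + bottom circles for a candidate
for n,box in(("scene",(300,220,60,50)),("top",(270,195,60,60))):
    im,K,T=load(n+"0.npz");x,y,w,h=box;z=10
    c=cv2.resize(im[y:y+h,x:x+w],None,fx=z,fy=z,interpolation=cv2.INTER_CUBIC)
    for zz,r in((.186,.0255),(.163,.0255),(.09,.045)):
        p=np.array([(proj(K,T,[.612+r*np.cos(t),.035+r*np.sin(t),zz])-[x,y]+.5)*z for t in np.linspace(0,6.28,60)]).astype(np.int32)
        cv2.polylines(c,[p],True,(255,0,255),1)
    cv2.imwrite(f"pics/ov_{n}.png",c[:,:,::-1])
E
```

```text
g [0.61988844 0.03347313 0.186     ] [0.61923693 0.03084767 0.186     ] [0.61944214 0.03217403 0.18546698]
w [0.62789945 0.17320832 0.186     ] [0.62707897 0.17051222 0.186     ] [0.62742414 0.17197239 0.1852843 ]
```

View pics/ov_scene.png

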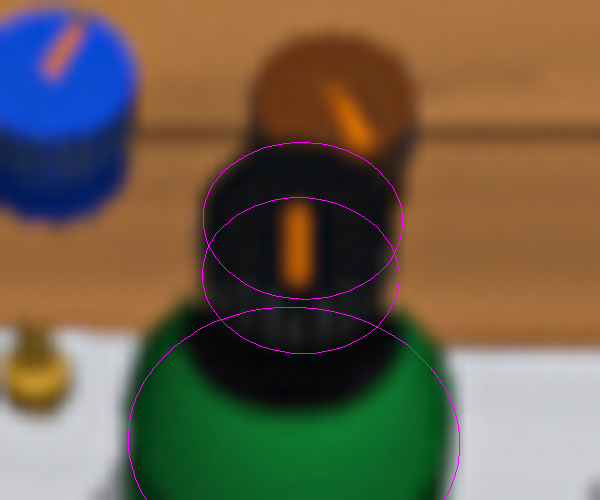

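View pics/ov_top.png

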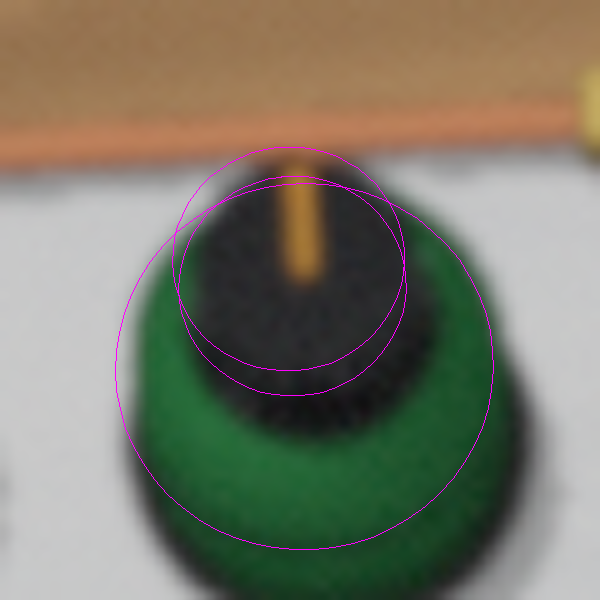

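```bash
python3 - <<'E'
from h import *
O=[]
for n,box in(("scene",(300,220,60,60)),("top",(270,195,60,60))):
  for P in((.606,.032),):
    im,K,T=load(n+"0.npz");x,y,w,h=box;z=9
    c=cv2.resize(im[y:y+h,x:x+w],None,fx=z,fy=z,interpolation=cv2.INTER_CUBIC)
    c=np.clip(c.astype(float)*1.8,0,255).astype(np.uint8)
    for zz,r in((.186,.0255),(.163,.0255),(.08,.045)):
        p=np.array([(proj(K,T,[P[0]+r*np.cos(t),P[1]+r*np.sin(t),zz])-[x,y]+.5)*z for t in np.linspace(0,6.28,60)]).astype(np.int32)
        cv2.polylines(c,[p],True,(255,0,255),1)
    O.append(cv2.resize(c,(400,400)))
cv2.imwrite("pics/ov2.png",np.hstack(O)[:,:,::-1])
E
```

```text
(no output)
```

View pics/ov2.png

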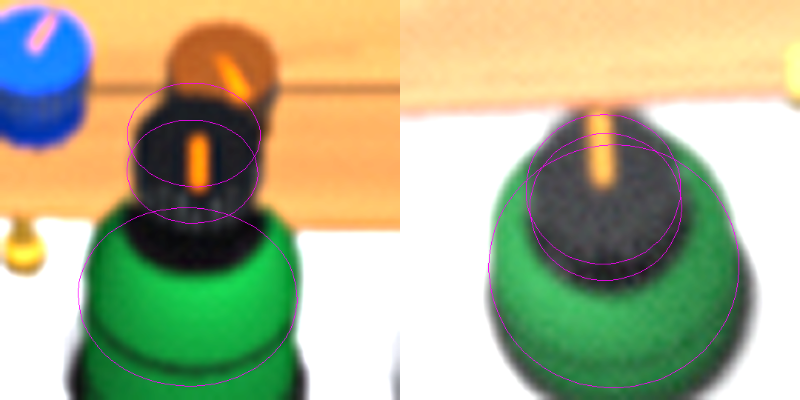

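The orange line runs from the cap's centre out to its rim. That puts the green cap at about (0.608, 0.032), the pad at about (0.574, -0.136, 0.086), and the rack yaw at about -3.2°. I'll lift first and then carry over to above the pedal.

apply_moves(
  plan=[
    {"tz": 50,"jaw": -1},
    {"tz": 110,"jaw": -1},
    {"tz": 110,"tx": 50,"ty": -30,"rz": -0.12,"jaw": -1},
    {"tz": 110,"tx": 80,"ty": -70,"rz": -0.24,"jaw": -1},
    {"tz": 110,"tx": 110,"ty": -110,"rz": -0.36,"jaw": -1},
    {"tz": 110,"tx": 140,"ty": -150,"rz": -0.48,"jaw": -1},
    {"tz": 110,"tx": 170,"ty": -190,"rz": -0.6,"jaw": -1},
    {"tz": 110,"tx": 200,"ty": -230,"rz": -0.72,"jaw": -1},
    {"tz": 110,"tx": 225,"ty": -270,"rz": -0.84,"jaw": -1},
    {"tz": 110,"tx": 250,"ty": -310,"rz": -0.96,"jaw": -1},
    {"tz": 110,"tx": 275,"ty": -350,"rz": -1.08,"jaw": -1},
    {"tz": 110,"tx": 300,"ty": -390,"rz": -1.2,"jaw": -1},
  ],
  grip_force=40,
)

```text
validation failed for argument at $.pl...
```

apply_moves(
  plan=[
    {"tx": 0,"ty": 0,"tz": 50,"rx": 0,"ry": 0,"rz": 0,"jaw": -1},
    {"tx": 0,"ty": 0,"tz": 100,"rx": 0,"ry": 0,"rz": 0,"jaw": -1},
  ],
  grip_force=40,
)

```text
time_s: 0.3
position: [0.1561, 0.5262, 0.2984]
tool_rot: [[-0.959, 0.285, -0.003], [0.285, 0.959, -0.005], [0.001, -0.006, -1.0]]
ft_force: [0.2, 1.2, 0.4]
grip_width: 0.0589
```

apply_moves(
  plan=[
    {"tx": 25,"ty": -40,"tz": 10,"rx": 0,"ry": 0,"rz": -0.1,"jaw": -1},
    {"tx": 50,"ty": -80,"tz": 10,"rx": 0,"ry": 0,"rz": -0.2,"jaw": -1},
    {"tx": 75,"ty": -120,"tz": 10,"rx": 0,"ry": 0,"rz": -0.3,"jaw": -1},
    {"tx": 100,"ty": -160,"tz": 10,"rx": 0,"ry": 0,"rz": -0.4,"jaw": -1},
    {"tx": 125,"ty": -200,"tz": 10,"rx": 0,"ry": 0,"rz": -0.5,"jaw": -1},
    {"tx": 150,"ty": -240,"tz": 10,"rx": 0,"ry": 0,"rz": -0.6,"jaw": -1},
    {"tx": 175,"ty": -280,"tz": 10,"rx": 0,"ry": 0,"rz": -0.7,"jaw": -1},
    {"tx": 200,"ty": -320,"tz": 10,"rx": 0,"ry": 0,"rz": -0.8,"jaw": -1},
    {"tx": 225,"ty": -360,"tz": 10,"rx": 0,"ry": 0,"rz": -0.9,"jaw": -1},
    {"tx": 250,"ty": -400,"tz": 10,"rx": 0,"ry": 0,"rz": -1.0,"jaw": -1},
    {"tx": 275,"ty": -440,"tz": 10,"rx": 0,"ry": 0,"rz": -1.1,"jaw": -1},
    {"tx": 300,"ty": -480,"tz": 10,"rx": 0,"ry": 0,"rz": -1.2,"jaw": -1},
  ],
)

```text
time_s: 1.5
position: [0.4566, 0.0443, 0.3083]
tool_rot: [[-0.077, 0.997, -0.006], [0.997, 0.077, 0.001], [0.001, -0.006, -1.0]]
ft_force: [0.8, 1.0, 0.9]
grip_width: -0.0
```

apply_moves(
  plan=[
    {"tx": 25,"ty": -40,"tz": 0,"rx": 0,"ry": 0,"rz": 0,"jaw": -1},
    {"tx": 50,"ty": -80,"tz": 0,"rx": 0,"ry": 0,"rz": 0,"jaw": -1},
    {"tx": 75,"ty": -120,"tz": 0,"rx": 0,"ry": 0,"rz": 0,"jaw": -1},
    {"tx": 100,"ty": -155,"tz": 0,"rx": 0,"ry": 0,"rz": 0,"jaw": -1},
    {"tx": 117,"ty": -180,"tz": -30,"rx": 0,"ry": 0,"rz": 0,"jaw": -1},
    {"tx": 117,"ty": -180,"tz": -75,"rx": 0,"ry": 0,"rz": 0,"jaw": -1},
    {"tx": 117,"ty": -180,"tz": -120,"rx": 0,"ry": 0,"rz": 0,"jaw": -1},
    {"tx": 117,"ty": -180,"tz": -160,"rx": 0,"ry": 0,"rz": 0,"jaw": -1},
    {"tx": 117,"ty": -180,"tz": -190,"rx": 0,"ry": 0,"rz": 0,"jaw": -1},
    {"tx": 117,"ty": -180,"tz": -200,"rx": 0,"ry": 0,"rz": 0,"jaw": -1},
    {"tx": 117,"ty": -180,"tz": -200,"rx": 0,"ry": 0,"rz": 0,"jaw": -1},
  ],
)

```text
time_s: 2.6
position: [0.5733, -0.1355, 0.1075]
tool_rot: [[-0.077, 0.997, -0.008], [0.997, 0.077, 0.002], [0.003, -0.008, -1.0]]
ft_force: [-0.2, -0.4, 0.9]
grip_width: 0.0002
```

```bash
python3 - <<'E'
from rig import env
from h import *
O=[]
for n,b in(("scene",(230,200,100,100)),("top",(320,180,100,100))):
    d=env.get_image(n);x,y,w,h=b;O.append(cv2.resize(d["image"][y:y+h,x:x+w],(400,400),interpolation=cv2.INTER_CUBIC))
    print(proj(d["intrinsics"],d["world_from_camera"],env.observe()["position"]))
cv2.imwrite("pics/ped1.png",np.hstack(O)[:,:,::-1]);s=env.observe();print(s["position"],s["ft_force"])
E
```

```text
[266.04452984 248.37437763]
[374.19360723 236.55313612]
[ 0.57443493 -0.13602783  0.10983406] [ 1.09705304 -0.36740197  0.60549525]
```

View pics/ped1.png

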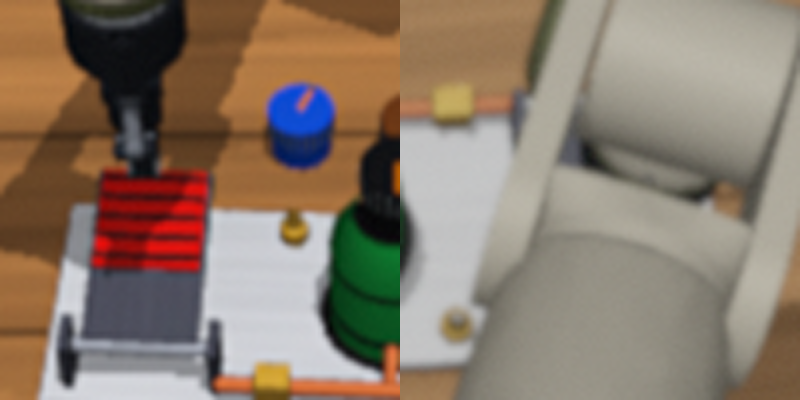

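The closed fingers are above the pad, with the tip near (144,180) in the left crop. I'll press in steps.

apply_moves(
  plan=[
    {"tx": 0,"ty": 0,"tz": -15,"rx": 0,"ry": 0,"rz": 0,"jaw": -1},
    {"tx": 0,"ty": 0,"tz": -27,"rx": 0,"ry": 0,"rz": 0,"jaw": -1},
    {"tx": 0,"ty": 0,"tz": -33,"rx": 0,"ry": 0,"rz": 0,"jaw": -1},
    {"tx": 0,"ty": 0,"tz": -38,"rx": 0,"ry": 0,"rz": 0,"jaw": -1},
    {"tx": 0,"ty": 0,"tz": -38,"rx": 0,"ry": 0,"rz": 0,"jaw": -1},
  ],
)

```text
time_s: 3.2
position: [0.5743, -0.136, 0.0715]
tool_rot: [[-0.077, 0.997, -0.004], [0.997, 0.077, 0.0], [0.001, -0.004, -1.0]]
ft_force: [-0.7, 0.4, -0.3]
grip_width: 0.0003
```

```bash
cat > snap.py <<'E'
import sys
from rig import env
from h import *
d=env.get_image("scene");x,y,w,h=map(int,sys.argv[2:6]);z=min(800/w,600/h)
cv2.imwrite(f"pics/{sys.argv[1]}.png",cv2.resize(d["image"][y:y+h,x:x+w],None,fx=z,fy=z,interpolation=cv2.INTER_CUBIC)[:,:,::-1]);s=env.observe();print(s["position"].round(4) if hasattr(s["position"],"round") else s["position"],s["ft_force"],s["wrist_torque"],s["q"],s["grip_width"],s["time_s"])
E
python3 snap.py ped2 230 210 100 75
```

```text
[ 0.5745 -0.1361  0.072 ] [ 0.3156526  -0.51621034 -0.07614737] [-0.0103459   0.00452881 -0.03461579] [-24.75749003  32.49716458  78.37804834  -0.09611284  69.30762665
 -29.1645934 ] 0.00014115888542521343 3.25
```

View pics/ped2.png

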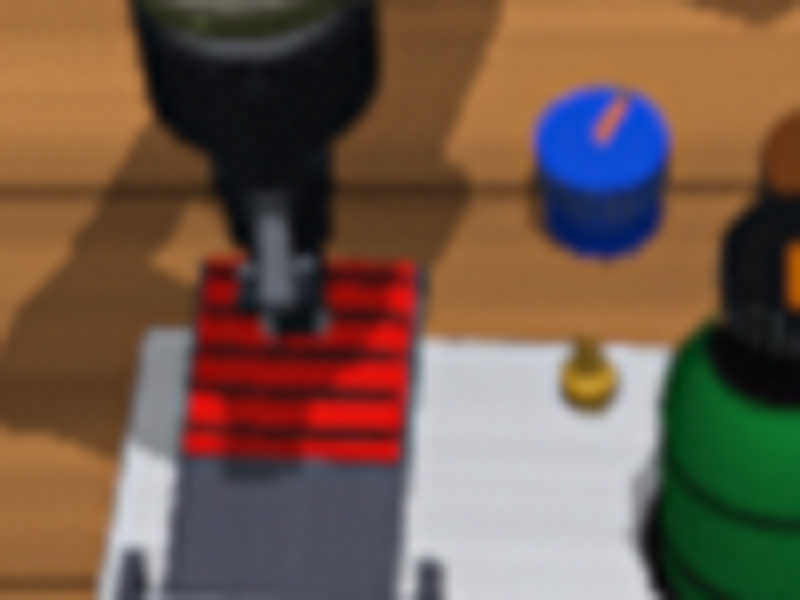

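```bash
python3 - <<'E'
from h import *
im,K,T=load("scene0.npz")
for z in(.06,.072,.086,.1):print(z,plane(K,T,267.2,251.2,z),proj(K,T,[.5745,-.136,z]))
E
```

```text
0.06 [ 0.54654815 -0.13818183  0.06      ] [267.40790222 259.13774174]
0.072 [ 0.55564449 -0.13670298  0.072     ] [267.06458265 256.59512374]
0.086 [ 0.56625689 -0.13497764  0.086     ] [266.65766615 253.58150815]
0.1 [ 0.57686929 -0.13325231  0.1       ] [266.24371244 250.51577516]
```

apply_moves(
  plan=[
    {"tx": 0,"ty": 0,"tz": -3,"rx": 0,"ry": 0,"rz": 0,"jaw": -1},
    {"tx": 0,"ty": 0,"tz": -6,"rx": 0,"ry": 0,"rz": 0,"jaw": -1},
    {"tx": 0,"ty": 0,"tz": -6,"rx": 0,"ry": 0,"rz": 0,"jaw": -1},
  ],
)

```text
time_s: 3.55
position: [0.5744, -0.136, 0.0656]
tool_rot: [[-0.077, 0.997, -0.004], [0.997, 0.077, 0.0], [0.0, -0.004, -1.0]]
ft_force: [-0.6, 0.5, -0.1]
grip_width: 0.0
```

```bash
python3 snap.py ped3 230 210 100 75
```

```text
[ 0.5745 -0.136   0.0658] [ 0.0014378   0.85586548 -0.04681482] [-0.01266835  0.00146678  0.04266041] [-24.75750829  32.89962752  78.7855529   -0.10004647  68.51605106
 -29.16395072] -0.0001851995769979855 3.6
```

View pics/ped3.png

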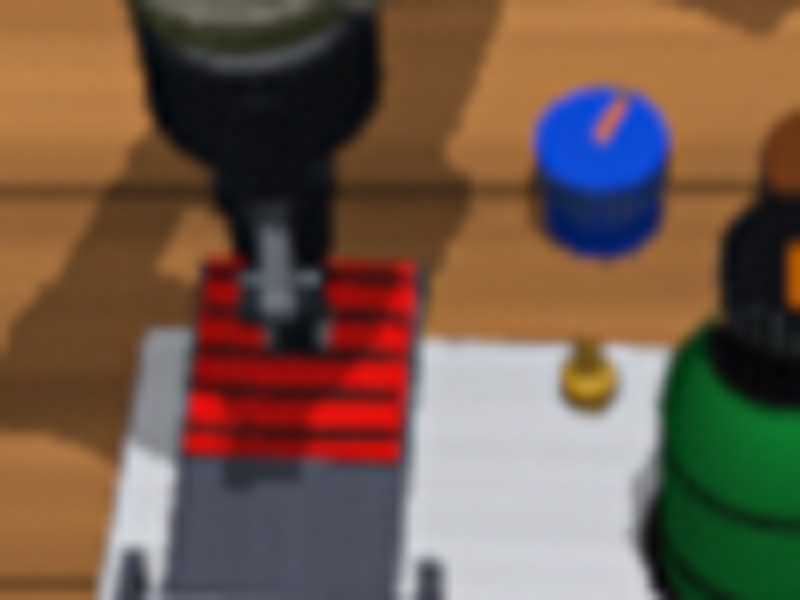

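apply_moves(
  plan=[
    {"tx": 0,"ty": 0,"tz": -3,"rx": 0,"ry": 0,"rz": 0,"jaw": -1},
    {"tx": 0,"ty": 0,"tz": -6,"rx": 0,"ry": 0,"rz": 0,"jaw": -1},
    {"tx": 0,"ty": 0,"tz": -6,"rx": 0,"ry": 0,"rz": 0,"jaw": -1},
  ],
)

```text
time_s: 3.9
position: [0.5742, -0.1359, 0.0593]
tool_rot: [[-0.077, 0.997, -0.005], [0.997, 0.077, 0.0], [0.001, -0.005, -1.0]]
ft_force: [-0.3, 0.1, -0.4]
grip_width: 0.0001
```

```bash
python3 snap.py ped4 230 210 100 75
```

```text
[ 0.5743 -0.136   0.0596] [-0.60716977 -0.72638454  0.26852269] [0.01018195 0.00836887 0.01582375] [-24.75912595  33.3178632   79.19093541  -0.09935334  67.72218598
 -29.1625432 ] 4.23003333530589e-05 3.95
```

View pics/ped4.png

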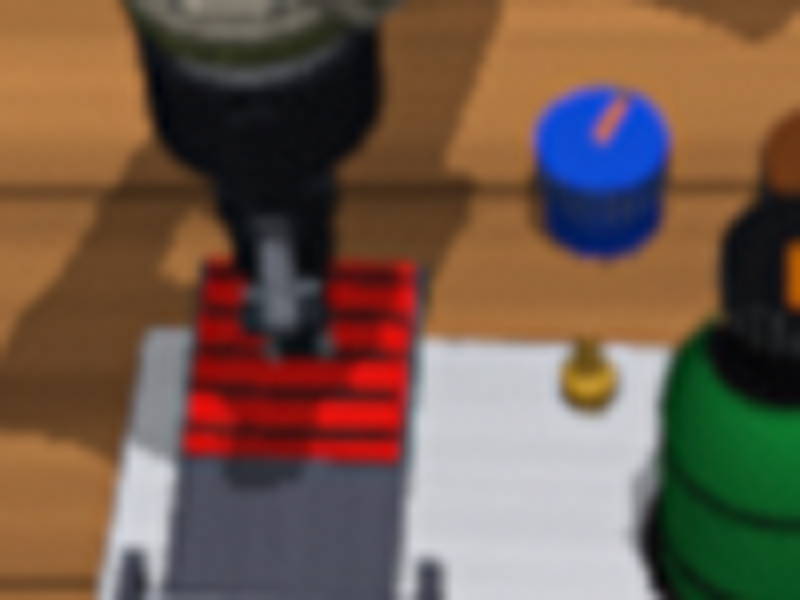

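apply_moves(
  plan=[
    {"tx": 0,"ty": 0,"tz": -3,"rx": 0,"ry": 0,"rz": 0,"jaw": -1},
    {"tx": 0,"ty": 0,"tz": -6,"rx": 0,"ry": 0,"rz": 0,"jaw": -1},
    {"tx": 0,"ty": 0,"tz": -6,"rx": 0,"ry": 0,"rz": 0,"jaw": -1},
  ],
)

```text
time_s: 4.25
position: [0.5742, -0.136, 0.0535]
tool_rot: [[-0.077, 0.997, -0.005], [0.997, 0.077, 0.0], [0.001, -0.005, -1.0]]
ft_force: [-1.2, 0.1, 5.2]
grip_width: -0.0003
```

```bash
python3 snap.py ped5 230 210 100 75
```

```text
[ 0.5743 -0.136   0.0537] [-1.4825157   0.2214044   5.43210548] [0.02583426 0.27382086 0.01589053] [-24.75856571  33.71212674  79.56300865  -0.10210919  66.95068527
 -29.16043786] 3.463885193837829e-05 4.3
```

View pics/ped5.png

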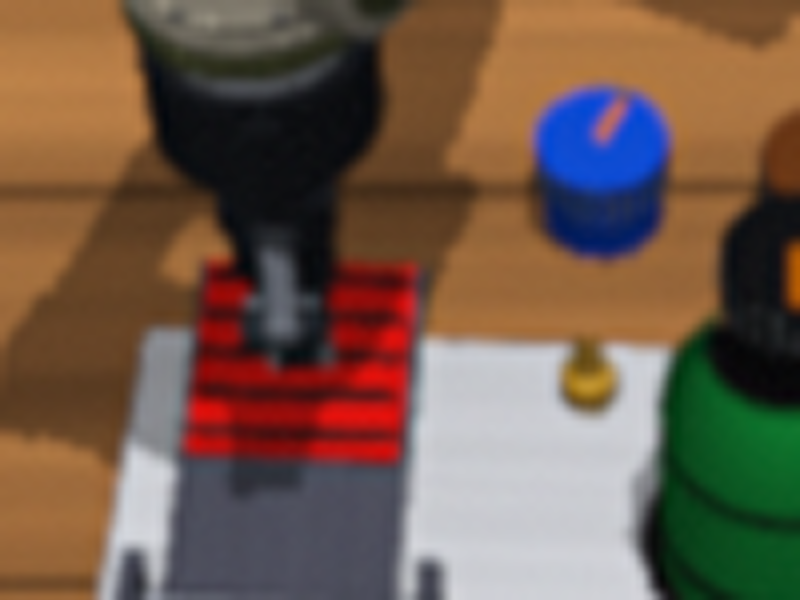

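Contact came at a reported z of about 0.055, while vision puts the pad at about 0.084. So the real fingertip sits about 30 mm higher than the reported TCP, which I'll check again at the cap. I'll press on toward the stop.

apply_moves(
  plan=[
    {"tx": 0,"ty": 0,"tz": -4,"rx": 0,"ry": 0,"rz": 0,"jaw": -1},
    {"tx": 0,"ty": 0,"tz": -8,"rx": 0,"ry": 0,"rz": 0,"jaw": -1},
    {"tx": 0,"ty": 0,"tz": -12,"rx": 0,"ry": 0,"rz": 0,"jaw": -1},
    {"tx": 0,"ty": 0,"tz": -16,"rx": 0,"ry": 0,"rz": 0,"jaw": -1},
    {"tx": 0,"ty": 0,"tz": -18,"rx": 0,"ry": 0,"rz": 0,"jaw": -1},
  ],
)

```text
time_s: 4.8
position: [0.5733, -0.1361, 0.0362]
tool_rot: [[-0.078, 0.997, -0.006], [0.997, 0.078, 0.0], [0.001, -0.006, -1.0]]
ft_force: [-6.7, 1.0, 10.7]
grip_width: -0.0001
```

apply_moves(
  plan=[
    {"tx": -1,"ty": 0,"tz": -3,"rx": 0,"ry": 0,"rz": 0,"jaw": -1},
    {"tx": -2,"ty": 0,"tz": -6,"rx": 0,"ry": 0,"rz": 0,"jaw": -1},
    {"tx": -2,"ty": 0,"tz": -6,"rx": 0,"ry": 0,"rz": 0,"jaw": -1},
  ],
)

```text
time_s: 5.1
position: [0.5727, -0.1361, 0.0317]
tool_rot: [[-0.078, 0.997, -0.002], [0.997, 0.078, -0.001], [-0.001, -0.002, -1.0]]
ft_force: [1.1, 1.9, 13.4]
grip_width: -0.0002
```

apply_moves(
  plan=[
    {"tx": 0,"ty": 0,"tz": -2,"rx": 0,"ry": 0,"rz": 0,"jaw": -1},
    {"tx": 0,"ty": 0,"tz": -3,"rx": 0,"ry": 0,"rz": 0,"jaw": -1},
  ],
)

```text
time_s: 5.3
position: [0.5728, -0.1361, 0.0302]
tool_rot: [[-0.078, 0.997, -0.001], [0.997, 0.078, -0.001], [-0.001, -0.001, -1.0]]
ft_force: [-4.6, 2.1, 14.2]
grip_width: 0.0003
```

apply_moves(
  plan=[
    {"tx": 0,"ty": 0,"tz": -2,"rx": 0,"ry": 0,"rz": 0,"jaw": -1},
    {"tx": 0,"ty": 0,"tz": -4,"rx": 0,"ry": 0,"rz": 0,"jaw": -1},
  ],
)

```text
time_s: 5.5
position: [0.573, -0.1361, 0.0287]
tool_rot: [[-0.078, 0.997, 0.0], [0.997, 0.078, -0.002], [-0.002, 0.0, -1.0]]
ft_force: [-12.3, 4.2, 35.8]
grip_width: 0.0002
```

Force jumped to 36 N at the stop. I'll hold there at a somewhat lower force for just over a second.

apply_moves(
  plan=[
    {"tx": 0,"ty": 0,"tz": -1,"rx": 0,"ry": 0,"rz": 0,"jaw": -1},
    {"tx": 0,"ty": 0,"tz": -1,"rx": 0,"ry": 0,"rz": 0,"jaw": -1},
    {"tx": 0,"ty": 0,"tz": -1,"rx": 0,"ry": 0,"rz": 0,"jaw": -1},
  ],
)

```text
time_s: 5.8
position: [0.5728, -0.1361, 0.0292]
tool_rot: [[-0.078, 0.997, 0.001], [0.997, 0.078, -0.003], [-0.003, 0.001, -1.0]]
ft_force: [-6.6, 1.4, 15.2]
grip_width: 0.0002
```

```bash
python3 snap.py ped6 230 210 100 75
```

```text
[ 0.5728 -0.1361  0.0293] [-5.73328508  2.46283983 15.47058701] [0.27479216 1.0800708  0.03476732] [-24.81257152  35.19820968  81.54461754  -0.14639867  63.14710698
 -29.23658615] 6.60968137001533e-05 5.85
```

View pics/ped6.png

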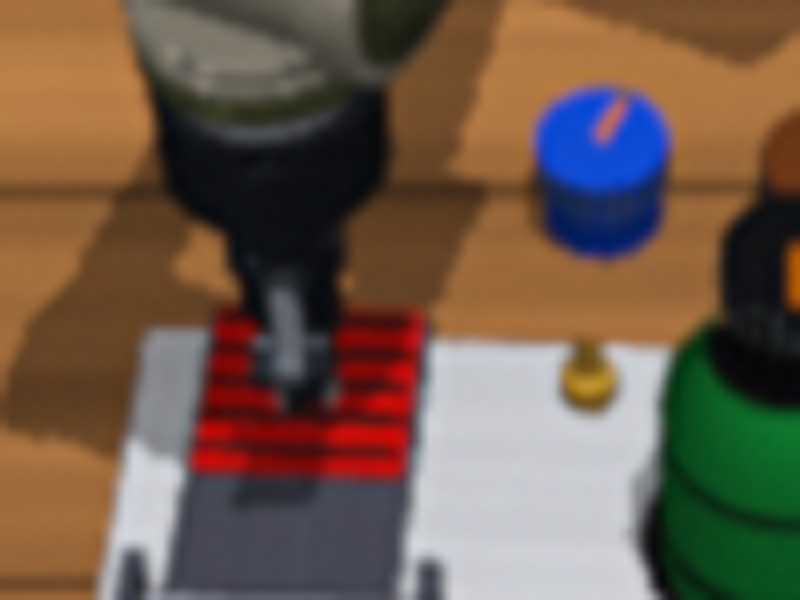

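The pad is clearly down: its far edge moved from row 262 to row 315 in the crop. I'll push a little more firmly and hold for 1.2 s.

apply_moves(
  plan=[
    {"tx": 0,"ty": 0,"tz": -3,"rx": 0,"ry": 0,"rz": 0,"jaw": -1},
    {"tx": 0,"ty": 0,"tz": -3,"rx": 0,"ry": 0,"rz": 0,"jaw": -1},
    {"tx": 0,"ty": 0,"tz": -3,"rx": 0,"ry": 0,"rz": 0,"jaw": -1},
    {"tx": 0,"ty": 0,"tz": -3,"rx": 0,"ry": 0,"rz": 0,"jaw": -1},
    {"tx": 0,"ty": 0,"tz": -3,"rx": 0,"ry": 0,"rz": 0,"jaw": -1},
    {"tx": 0,"ty": 0,"tz": -3,"rx": 0,"ry": 0,"rz": 0,"jaw": -1},
    {"tx": 0,"ty": 0,"tz": -3,"rx": 0,"ry": 0,"rz": 0,"jaw": -1},
    {"tx": 0,"ty": 0,"tz": -3,"rx": 0,"ry": 0,"rz": 0,"jaw": -1},
    {"tx": 0,"ty": 0,"tz": -3,"rx": 0,"ry": 0,"rz": 0,"jaw": -1},
    {"tx": 0,"ty": 0,"tz": -3,"rx": 0,"ry": 0,"rz": 0,"jaw": -1},
    {"tx": 0,"ty": 0,"tz": -3,"rx": 0,"ry": 0,"rz": 0,"jaw": -1},
    {"tx": 0,"ty": 0,"tz": -3,"rx": 0,"ry": 0,"rz": 0,"jaw": -1},
  ],
)

```text
time_s: 7.05
position: [0.573, -0.1362, 0.029]
tool_rot: [[-0.079, 0.997, 0.003], [0.997, 0.079, -0.004], [-0.004, 0.002, -1.0]]
ft_force: [-7.8, 3.0, 24.6]
grip_width: -0.0004
```

Held at the stop at 25 N. Now I'll lift, open and move above the green cap.

apply_moves(
  plan=[
    {"tx": 0,"ty": 0,"tz": 30,"rx": 0,"ry": 0,"rz": 0,"jaw": -1},
    {"tx": 0,"ty": 0,"tz": 75,"rx": 0,"ry": 0,"rz": 0,"jaw": -1},
    {"tx": 0,"ty": 0,"tz": 120,"rx": 0,"ry": 0,"rz": 0,"jaw": 0},
    {"tx": 0,"ty": 0,"tz": 165,"rx": 0,"ry": 0,"rz": 0,"jaw": 1},
    {"tx": 0,"ty": 0,"tz": 205,"rx": 0,"ry": 0,"rz": 0,"jaw": 1},
    {"tx": 5,"ty": 30,"tz": 215,"rx": 0,"ry": 0,"rz": 0,"jaw": 1},
    {"tx": 12,"ty": 70,"tz": 215,"rx": 0,"ry": 0,"rz": 0,"jaw": 1},
    {"tx": 20,"ty": 110,"tz": 215,"rx": 0,"ry": 0,"rz": 0,"jaw": 1},
    {"tx": 30,"ty": 150,"tz": 215,"rx": 0,"ry": 0,"rz": 0,"jaw": 1},
    {"tx": 35,"ty": 168,"tz": 215,"rx": 0,"ry": 0,"rz": 0,"jaw": 1},
    {"tx": 35,"ty": 168,"tz": 215,"rx": 0,"ry": 0,"rz": 0,"jaw": 1},
  ],
)

```text
time_s: 8.15
position: [0.6082, 0.0343, 0.2436]
tool_rot: [[-0.082, 0.997, 0.002], [0.997, 0.082, -0.003], [-0.004, 0.002, -1.0]]
ft_force: [-0.5, 0.1, -0.2]
grip_width: 0.0853
```

```bash
python3 snap.py cap1 240 170 160 120; python3 - <<'E'
from h import *
im,K,T=load("scene0.npz")
for z in(.23,.24,.26,.28):print(z,(proj(K,T,[.608,.032,z])-[240,170])*5,(proj(K,T,[.65,.036,z])-[240,170])*5)
E
```

```text
[0.608  0.0327 0.2436] [-0.56444572  0.08206084 -0.02862438] [-0.00187113  0.02054306  0.03038008] [ -7.94167488  26.48673729  59.36219267  -0.21451068  94.00147962
 -12.57908884] 0.08547119189838062 8.2
0.23 [445.12069777 296.06688641] [455.59745111 362.47916833]
0.24 [445.61782618 283.07052446] [456.17975602 349.64508109]
0.26 [446.63282895 256.53544193] [457.36924276 323.42861531]
0.28 [447.67646852 229.25171147] [458.59309667 296.45469202]
```

View pics/cap1.png

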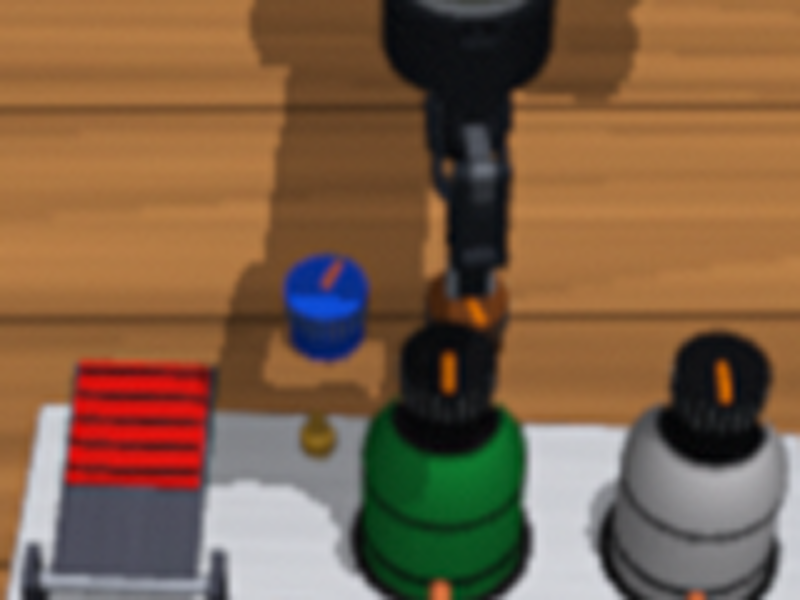

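```bash
python3 - <<'E'
from rig import env
from h import *
s=env.observe();p=np.array(s["position"]);R=np.array(s["tool_rot"]);O=[]
for n,b in(("scene",(300,190,70,70)),("top",(250,150,100,100))):
    d=env.get_image(n);K,T=d["intrinsics"],np.array(d["world_from_camera"]);x,y,w,h=b;z=400/w
    c=cv2.resize(d["image"][y:y+h,x:x+w],(400,400),interpolation=cv2.INTER_CUBIC)
    c=np.clip(c*1.6,0,255).astype(np.uint8)
    f=lambda P:tuple(int(v) for v in ((proj(K,T,P)-[x,y]+.5)*z))
    for dz,col in((-.013,(255,0,255)),(-.04,(0,255,255))):
      for sgn in(1,-1):
        q=[f(p+R@np.array([a,sgn*bb,dz])) for a,bb in((-.011,.0427),(.011,.0427),(.011,.057),(-.011,.057))]
        cv2.polylines(c,[np.array(q)],True,col,1)
    cv2.circle(c,f(p+R@np.array([0,0,-.15])),5,(255,255,0),1)
    O.append(c)
cv2.imwrite("pics/cap2.png",np.hstack(O)[:,:,::-1])
E
```

```text
(no output)
```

View pics/cap2.png

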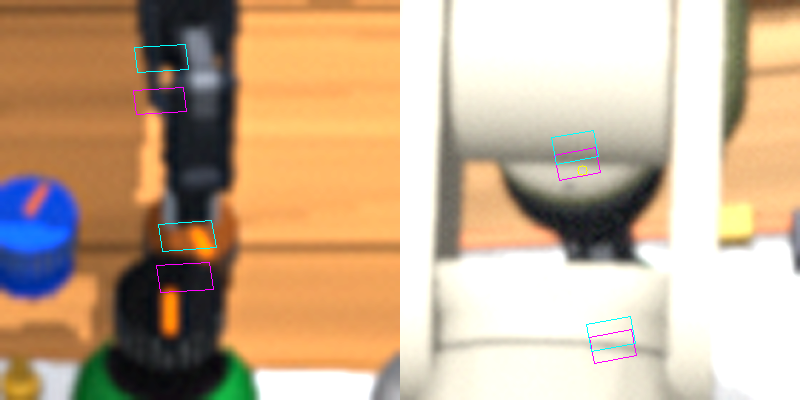

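The fingers overlap from this viewpoint. I'll turn the jaws across the camera's line of sight so I can measure the real fingertip offset.

apply_moves(
  plan=[
    {"tx": 0,"ty": 0,"tz": 0,"rx": 0,"ry": 0,"rz": -0.15,"jaw": 1},
    {"tx": 0,"ty": 0,"tz": 0,"rx": 0,"ry": 0,"rz": -0.3,"jaw": 1},
    {"tx": 0,"ty": 0,"tz": 0,"rx": 0,"ry": 0,"rz": -0.45,"jaw": 1},
    {"tx": 0,"ty": 0,"tz": 0,"rx": 0,"ry": 0,"rz": -0.6,"jaw": 1},
    {"tx": 0,"ty": 0,"tz": 0,"rx": 0,"ry": 0,"rz": -0.75,"jaw": 1},
    {"tx": 0,"ty": 0,"tz": 0,"rx": 0,"ry": 0,"rz": -0.9,"jaw": 1},
    {"tx": 0,"ty": 0,"tz": 0,"rx": 0,"ry": 0,"rz": -1.05,"jaw": 1},
    {"tx": 0,"ty": 0,"tz": 0,"rx": 0,"ry": 0,"rz": -1.2,"jaw": 1},
    {"tx": 0,"ty": 0,"tz": 0,"rx": 0,"ry": 0,"rz": -1.35,"jaw": 1},
    {"tx": 0,"ty": 0,"tz": 0,"rx": 0,"ry": 0,"rz": -1.48,"jaw": 1},
    {"tx": 0,"ty": 0,"tz": 0,"rx": 0,"ry": 0,"rz": -1.48,"jaw": 1},
  ],
)

```text
time_s: 9.4
position: [0.6077, 0.0298, 0.2438]
tool_rot: [[0.986, 0.165, -0.004], [0.165, -0.986, -0.003], [-0.004, 0.002, -1.0]]
ft_force: [-0.4, -0.2, -0.2]
grip_width: 0.0852
```

```bash
cat > ov.py <<'E'
import sys
from rig import env
from h import *
x,y,w,h=map(int,sys.argv[2:6]);back=float(sys.argv[6]) if len(sys.argv)>6 else -.013
d=env.get_image("scene");s=env.observe();p=np.array(s["position"]);R=np.array(s["tool_rot"]);g=s["grip_width"]/2
K,T=d["intrinsics"],np.array(d["world_from_camera"]);z=min(800/w,600/h)
c=cv2.resize(d["image"][y:y+h,x:x+w],None,fx=z,fy=z,interpolation=cv2.INTER_CUBIC);c=np.clip(c*1.6,0,255).astype(np.uint8)
f=lambda P:tuple(int(v) for v in ((proj(K,T,P)-[x,y]+.5)*z))
for sgn in(1,-1):
    q=[f(p+R@np.array([a,sgn*bb,back])) for a,bb in((-.011,g),(.011,g),(.011,g+.0143),(-.011,g+.0143))]
    cv2.polylines(c,[np.array(q)],True,(255,0,255),1)
cv2.line(c,f(p),f(p+R@np.array([0,0,-.15])),(255,255,0),1)
for k in(1,-1): cv2.circle(c,f(p+R@np.array([0,0,-.019-.054])),4,(255,255,0),1)
cv2.imwrite(f"pics/{sys.argv[1]}.png",c[:,:,::-1]);print(p.round(4),R.round(3).tolist(),s["ft_force"],s["wrist_torque"],s["q"],s["grip_width"],s["time_s"])
E
python3 ov.py cap3 280 170 100 75
```

```text
[0.6078 0.03   0.2438] [[0.986, 0.169, -0.004], [0.169, -0.986, -0.003], [-0.004, 0.002, -1.0]] [0.98642459 0.40431276 0.54430621] [-0.02098154  0.01581033 -0.02729606] [-8.21693253 26.63065711 59.08265085 -0.18330411 94.48967856 72.01205498] 0.08543509830991204 9.45
```

View pics/cap3.png

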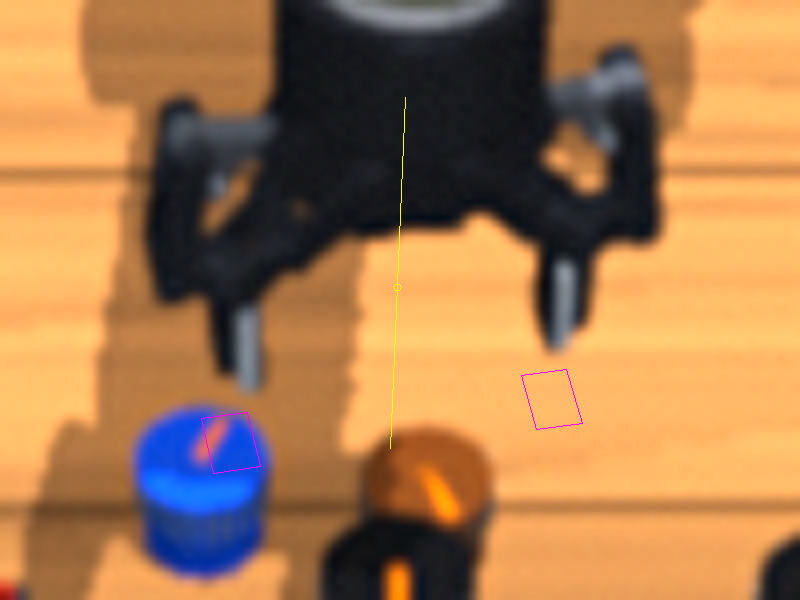

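The yaw matches. The real tips sit about 30 mm above the reported TCP, swing included, and the centre is about 2 mm toward +y. I'll descend with this correction and check forces on the way.

apply_moves(
  plan=[
    {"tx": 2,"ty": 0,"tz": -40,"rx": 0,"ry": 0,"rz": 0,"jaw": 1},
    {"tx": 2,"ty": 0,"tz": -75,"rx": 0,"ry": 0,"rz": 0,"jaw": 1},
    {"tx": 2,"ty": 0,"tz": -90,"rx": 0,"ry": 0,"rz": 0,"jaw": 1},
    {"tx": 2,"ty": 0,"tz": -100,"rx": 0,"ry": 0,"rz": 0,"jaw": 1},
    {"tx": 2,"ty": 0,"tz": -110,"rx": 0,"ry": 0,"rz": 0,"jaw": 1},
    {"tx": 2,"ty": 0,"tz": -110,"rx": 0,"ry": 0,"rz": 0,"jaw": 1},
  ],
)

```text
time_s: 10.05
position: [0.6095, 0.0298, 0.1331]
tool_rot: [[0.985, 0.17, -0.005], [0.17, -0.985, -0.003], [-0.005, 0.002, -1.0]]
ft_force: [0.2, -0.3, 0.2]
grip_width: 0.0851
```

```bash
python3 ov.py cap4 280 190 100 75 -.042
```

```text
[0.6099 0.0298 0.134 ] [[0.985, 0.17, -0.004], [0.17, -0.985, -0.003], [-0.004, 0.002, -1.0]] [0.16094847 0.37208209 0.04834491] [-0.00524142 -0.02571693  0.0382818 ] [-8.20464726 30.8380616  70.04231942 -0.18563467 79.3124924  72.03471939] 0.08529824795451336 10.1
```

View pics/cap4.png

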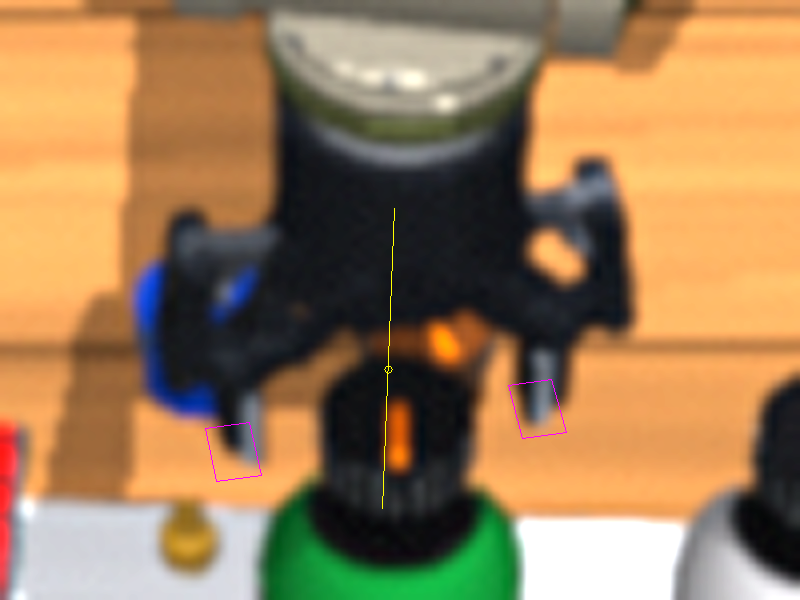

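apply_moves(
  plan=[
    {"tx": 1,"ty": 2,"tz": -6,"rx": 0,"ry": 0,"rz": 0,"jaw": 1},
    {"tx": 1,"ty": 2,"tz": -11,"rx": 0,"ry": 0,"rz": 0,"jaw": 1},
    {"tx": 1,"ty": 2,"tz": -11,"rx": 0,"ry": 0,"rz": 0,"jaw": 1},
    {"tx": 1,"ty": 2,"tz": -11,"rx": 0,"ry": 0,"rz": 0,"jaw": 0.3},
    {"tx": 1,"ty": 2,"tz": -11,"rx": 0,"ry": 0,"rz": 0,"jaw": 0.1},
    {"tx": 1,"ty": 2,"tz": -11,"rx": 0,"ry": 0,"rz": 0,"jaw": -1},
    {"tx": 1,"ty": 2,"tz": -11,"rx": 0,"ry": 0,"rz": 0,"jaw": -1},
    {"tx": 1,"ty": 2,"tz": -11,"rx": 0,"ry": 0,"rz": 0,"jaw": -1},
    {"tx": 1,"ty": 2,"tz": -11,"rx": 0,"ry": 0,"rz": 0,"jaw": -1},
  ],
  grip_force=25,
)

```text
time_s: 11.0
position: [0.6111, 0.0318, 0.1234]
tool_rot: [[0.985, 0.17, -0.003], [0.17, -0.985, -0.003], [-0.003, 0.002, -1.0]]
ft_force: [-1.0, 0.3, 3.7]
grip_width: 0.0505
```

```bash
python3 ov.py cap5 280 190 100 75 -.035
```

```text
[0.6111 0.0318 0.1235] [[0.985, 0.17, -0.003], [0.17, -0.985, -0.003], [-0.003, 0.002, -1.0]] [-0.43515217 -0.18970097  5.04847024] [-0.05264701  0.05003813 -0.0061306 ] [-8.00341205 31.46727862 70.74275201 -0.18624783 77.93318499 72.24253062] 0.05015018969261337 11.05
```

View pics/cap5.png

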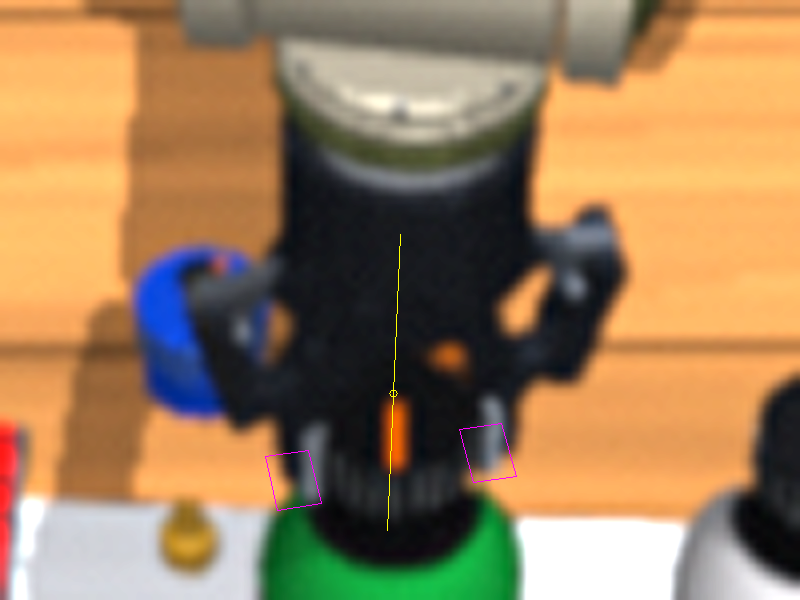

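The grip sits at 50.5 mm, on the ribbed ring and laterally unloaded. I'll try counterclockwise first.

apply_moves(
  plan=[
    {"tx": 0,"ty": 0,"tz": 0,"rx": 0,"ry": 0,"rz": 0,"jaw": -1},
    {"tx": 0,"ty": 0,"tz": 0,"rx": 0,"ry": 0,"rz": 0,"jaw": -1},
    {"tx": 0,"ty": 0,"tz": 0,"rx": 0,"ry": 0,"rz": 0.08,"jaw": -1},
    {"tx": 0,"ty": 0,"tz": 0,"rx": 0,"ry": 0,"rz": 0.14,"jaw": -1},
    {"tx": 0,"ty": 0,"tz": 0,"rx": 0,"ry": 0,"rz": 0.14,"jaw": -1},
  ],
  grip_force=40,
)

```text
time_s: 11.55
position: [0.6112, 0.0318, 0.1235]
tool_rot: [[0.952, 0.306, -0.002], [0.306, -0.952, -0.003], [-0.003, 0.002, -1.0]]
ft_force: [-0.2, -0.2, 3.5]
grip_width: 0.05
```

```bash
python3 -c "
from rig import env
s=env.observe();print(s['ft_force'],s['wrist_torque'],s['q'],s['grip_width'])"
```

```text
[-0.19085308 -0.24032174  3.54030858] [-0.01721304  0.06026959  0.05879798] [-7.99433418 31.45373809 70.75500799 -0.20572535 77.88789573 64.20196814] 0.04997783832205308
```

apply_moves(
  plan=[
    {"tx": 0,"ty": 0,"tz": 0,"rx": 0,"ry": 0,"rz": 0.05,"jaw": -1},
    {"tx": 0,"ty": 0,"tz": 0,"rx": 0,"ry": 0,"rz": 0.1,"jaw": -1},
    {"tx": 0,"ty": 0,"tz": 0,"rx": 0,"ry": 0,"rz": 0.15,"jaw": -1},
    {"tx": 0,"ty": 0,"tz": 0,"rx": 0,"ry": 0,"rz": 0.15,"jaw": -1},
  ],
)

```text
time_s: 11.95
position: [0.6113, 0.0318, 0.1236]
tool_rot: [[0.896, 0.444, -0.002], [0.444, -0.896, -0.004], [-0.003, 0.002, -1.0]]
ft_force: [-0.2, 0.4, 2.9]
grip_width: 0.0498
```

```bash
python3 ov.py cap6 280 190 100 75 -.035
```

```text
[0.6113 0.0318 0.1235] [[0.896, 0.443, -0.002], [0.443, -0.896, -0.004], [-0.003, 0.002, -1.0]] [-0.31446283  0.67642348  2.85271257] [0.03103743 0.0233582  0.00627775] [-7.98879047 31.4425793  70.77790857 -0.21927933 77.84284446 55.74346366] 0.05018373240451616 12.0
```

View pics/cap6.png

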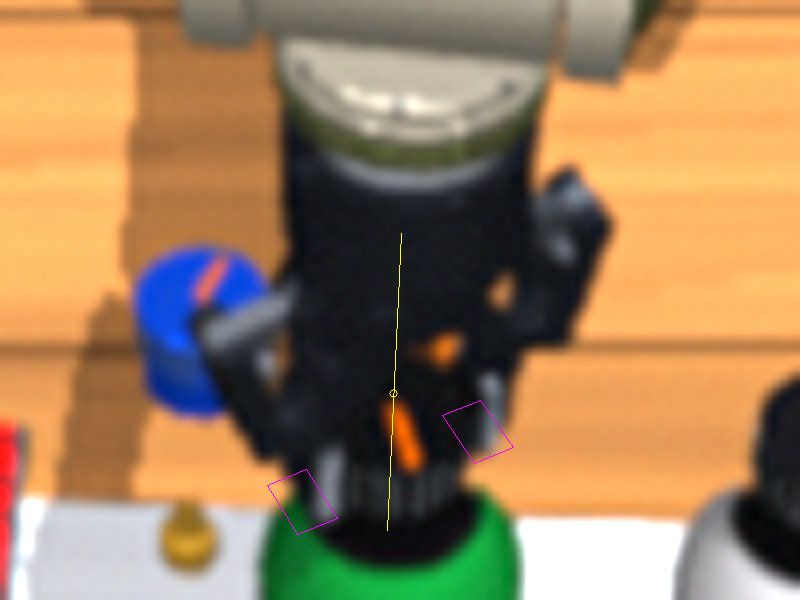

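The cap's line turned about 16° with the gripper and there was no torque, so counterclockwise is the right way. I'll continue toward about 80°.

apply_moves(
  plan=[
    {"tx": 0,"ty": 0,"tz": 0,"rx": 0,"ry": 0,"rz": 0.1,"jaw": -1},
    {"tx": 0,"ty": 0,"tz": 0,"rx": 0,"ry": 0,"rz": 0.2,"jaw": -1},
    {"tx": 0,"ty": 0,"tz": 0,"rx": 0,"ry": 0,"rz": 0.3,"jaw": -1},
    {"tx": 0,"ty": 0,"tz": 0,"rx": 0,"ry": 0,"rz": 0.4,"jaw": -1},
    {"tx": 0,"ty": 0,"tz": 0,"rx": 0,"ry": 0,"rz": 0.5,"jaw": -1},
    {"tx": 0,"ty": 0,"tz": 0,"rx": 0,"ry": 0,"rz": 0.5,"jaw": -1},
  ],
)

```text
time_s: 12.6
position: [0.6108, 0.0323, 0.1235]
tool_rot: [[0.575, 0.818, -0.001], [0.818, -0.575, -0.003], [-0.003, 0.001, -1.0]]
ft_force: [-2.7, 2.3, 5.1]
grip_width: 0.0498
```

apply_moves(
  plan=[
    {"tx": 0,"ty": 0,"tz": 0,"rx": 0,"ry": 0,"rz": 0.1,"jaw": -1},
    {"tx": 0,"ty": 0,"tz": 0,"rx": 0,"ry": 0,"rz": 0.2,"jaw": -1},
    {"tx": 0,"ty": 0,"tz": 0,"rx": 0,"ry": 0,"rz": 0.3,"jaw": -1},
    {"tx": 0,"ty": 0,"tz": 0,"rx": 0,"ry": 0,"rz": 0.4,"jaw": -1},
    {"tx": 0,"ty": 0,"tz": 0,"rx": 0,"ry": 0,"rz": 0.5,"jaw": -1},
    {"tx": 0,"ty": 0,"tz": 0,"rx": 0,"ry": 0,"rz": 0.61,"jaw": -1},
    {"tx": 0,"ty": 0,"tz": 0,"rx": 0,"ry": 0,"rz": 0.61,"jaw": -1},
  ],
)

```text
time_s: 13.3
position: [0.6101, 0.033, 0.1236]
tool_rot: [[0.003, 1.0, -0.0], [1.0, -0.003, -0.002], [-0.002, -0.0, -1.0]]
ft_force: [-3.6, 3.6, 6.5]
grip_width: 0.0498
```

```bash
python3 ov.py cap7 280 190 100 75 -.035
```

```text
[0.6101 0.033  0.1236] [[0.005, 1.0, -0.0], [1.0, -0.005, -0.002], [-0.002, -0.0, -1.0]] [-4.04048364  4.14725234  6.62475684] [0.59200306 0.60890341 0.06323978] [-7.93633788 31.2972686  71.03928142 -0.11870748 77.65614742 -7.60644666] 0.04987606850572986 13.35
```

View pics/cap7.png

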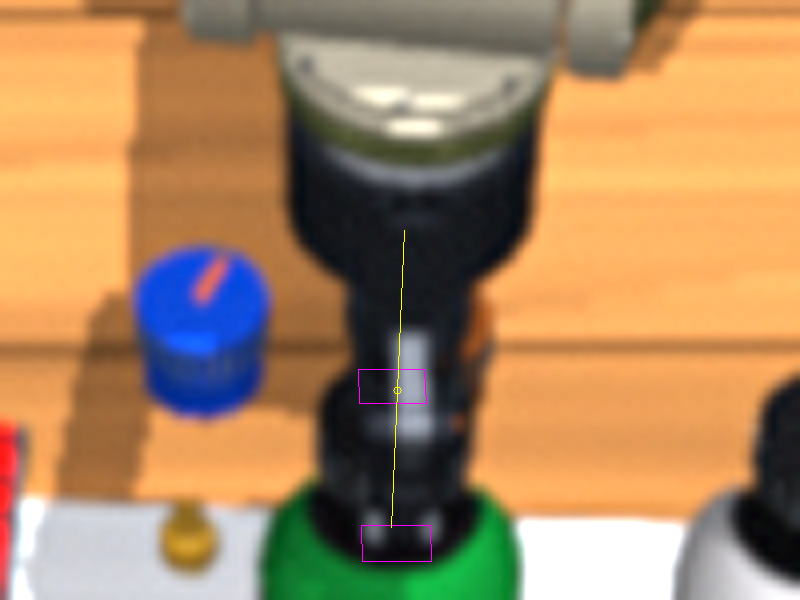

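The cap has turned 80°. I'll lift slowly and watch the forces.

apply_moves(
  plan=[
    {"tx": 0,"ty": 0,"tz": 2,"rx": 0,"ry": 0,"rz": 0,"jaw": -1},
    {"tx": 0,"ty": 0,"tz": 5,"rx": 0,"ry": 0,"rz": 0,"jaw": -1},
    {"tx": 0,"ty": 0,"tz": 5,"rx": 0,"ry": 0,"rz": 0,"jaw": -1},
  ],
)

```text
time_s: 13.65
position: [0.61, 0.0329, 0.1285]
tool_rot: [[0.007, 1.0, -0.001], [1.0, -0.007, -0.002], [-0.002, -0.001, -1.0]]
ft_force: [-0.5, 0.9, 0.1]
grip_width: 0.0497
```

apply_moves(
  plan=[
    {"tx": 0,"ty": 0,"tz": 10,"rx": 0,"ry": 0,"rz": 0,"jaw": -1},
    {"tx": 0,"ty": 0,"tz": 20,"rx": 0,"ry": 0,"rz": 0,"jaw": -1},
    {"tx": 0,"ty": 0,"tz": 32,"rx": 0,"ry": 0,"rz": 0,"jaw": -1},
    {"tx": 0,"ty": 0,"tz": 45,"rx": 0,"ry": 0,"rz": 0,"jaw": -1},
    {"tx": 0,"ty": 0,"tz": 58,"rx": 0,"ry": 0,"rz": 0,"jaw": -1},
    {"tx": 0,"ty": 0,"tz": 70,"rx": 0,"ry": 0,"rz": 0,"jaw": -1},
    {"tx": 0,"ty": 0,"tz": 75,"rx": 0,"ry": 0,"rz": 0,"jaw": -1},
    {"tx": 0,"ty": 0,"tz": 75,"rx": 0,"ry": 0,"rz": 0,"jaw": -1},
    {"tx": 0,"ty": 0,"tz": 75,"rx": 0,"ry": 0,"rz": 0,"jaw": -1},
  ],
)

```text
time_s: 14.55
position: [0.6098, 0.0329, 0.2031]
tool_rot: [[0.007, 1.0, -0.002], [1.0, -0.007, -0.002], [-0.002, -0.002, -1.0]]
ft_force: [0.9, -0.2, -0.6]
grip_width: 0.0502
```

```bash
python3 ov.py cap8 230 170 160 120 -.035
```

```text
[0.6097 0.0329 0.2029] [[0.007, 1.0, -0.002], [1.0, -0.007, -0.002], [-0.002, -0.002, -1.0]] [ 0.00657242  0.26235027 -1.2127215 ] [ 0.04561816  0.0114999  -0.02640839] [-7.94582256 27.94751533 63.49549091 -0.1228044  88.65983224 -7.54819074] 0.050122514992500956 14.6
```

View pics/cap8.png

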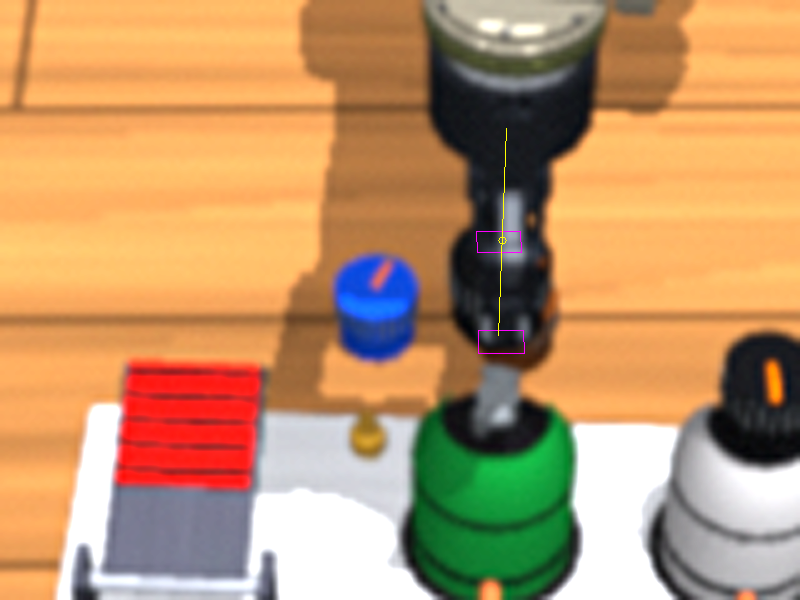

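The cap is in the gripper at about (500,290), with the bare threaded neck visible below it at (500,395). The white cap is on, the nozzle is standing and the pedal is back up. I'm handing in now.

```bash
python3 -c "
from rig import env
print(env.close_job())"
```

```text
the job is handed in; nothing more can be done
None
```

I pressed the red pedal to its stop, then unscrewed the green bottle's cap and lifted it off. I handed the job in with the gripper still holding the cap about 8 cm above its seat, at about 14.6 s of the 64 s allowed.

- **Pedal:** the push force jumped to 36 N at the stop. I then held it there for 1.2 s, ending at about 25 N, and the last picture shows it back up.
- **Cap:** counterclockwise was the right way. The cap turned freely past the 12° limit for a wrong turn, so I did not need to try clockwise. I turned it 80°, and it came off with almost no force.
- **Last checks:** the cap is held at 50 mm grip width with 40 N grip force, raised 79.5 mm and moved less than 1.5 mm sideways. The last picture shows the bare neck below it, the white bottle still closed and the nozzle standing. I did not check the items farther from the rack at the end, but the arm touched only the pedal and the green cap.
- **Disagreement found:** the camera views and the pedal contact both put the real fingertips about 30 mm above the reported tool position. I corrected the cap grasp for this.

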